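# Find the slip angle of a bare heat sink on the tilt tester

## Robot

A 6-joint arm with a two-finger parallel gripper is mounted at the origin on the work surface. World frame = base frame: x ahead of the robot, y to its left, z up, the work surface at z = 0. Lengths are in mm, angles in rad, forces in N, time in s.
With the tool pointing down it reaches from about 300 to 775 mm from the base axis. Payload 14.6 kg.
Tool frame: the origin (TCP) lies between the finger pads; the fingertips stand manip.tip_reach ahead of it and the grasp point (between the pads) lies 5 mm behind it (manip.tip_reach is the distance from the TCP to the fingertips, in mm); z points along the fingers, y is the line along which they close (so a half turn about z gives the same grasp; the last joint's range is limited). The gripper opens to 94 mm and grips with 3 to 60 N. Pads are 16 mm wide; open, the fingers measure 119 mm over their backs; the gripper's body (75 mm by 177 mm) begins 78 mm behind the grasp point.
Start: joints at [-1.181, 0.3, 1.521, -0, 1.321, -0.067], TCP at [242.585, -493.601, 219.446] pointing down, gripper open.
Joint ranges: [-3.03, 3.03], [-0.79, 2.21], [0.23, 2.52], [-1.04, 4.18], [0, 3.07], [-2.55, 2.55]. Speed limits (rad/s): [2.22, 2.22, 2.57, 3.14, 3.14, 3.14].

## Interface

Orientations are given as [roll, pitch, yaw] about the fixed x, y, z axes, in that order (R = Rz(yaw) Ry(pitch) Rx(roll)).
In Python, from cell import manip gives the robot as it stands. The module is installed in compiled form; this text tells all that it offers.
- The arm moves only by the shell command python3 -m creep 'ROWS' [FORCE]. ROWS is JSON, a list of rows, each a list of 3 entries, a list of its own where there are three numbers: the opening, from -1 (shut) to 1 (fully open), then the shift along the tool's x, y, z in cm, then the turn about the tool's z in units of 5 degrees (1.0 is 5 degrees). In form: [[grip, [tx, ty, tz], roll], ...]. A call has 1 to 12 rows; each row is the pose to reach, as a shift and turn from the pose commanded when the call began, along the tool's axes at that moment; what a row does not reach only later rows make up. A row lasts 1/10 s, in which the tool goes at most 50 mm and 8.59 degrees, less where a joint would pass 70% of its speed; a pose out of reach is approached as far as the arm can. A call with a gripper value outside its range is refused whole. The fingers move at their own pace and stop on an object; FORCE is the grip in N (left out, the last holds). Time passes only in rows, so rows that repeat a pose let the fingers close. It gives the time, the measured TCP pose, the force, the opening and the grip force at its end, in the units of the state.
- manip.read_state(): the state, without advancing time (a new reading comes with each control period).
- manip.camera(name): name is "scene" or "top" or "wrist"; returns the picture (400x640x3 uint8, red, green, blue); there is no depth.
- manip.camera_params(name): a dict with "fovy" (degrees; the focal length in pixels is half the picture's height over the tangent of half this angle, whatever the lens; pixels are square), "cx", "cy" (the principal point, pixels), "k1" (the pictures are not rectified: a ray, as slopes to the right and down, at radius r is drawn at 1 + k1 r^2 times it, then the intrinsics apply), "origin" and "attitude" of the camera in the world. Camera axes: x right, y down, z forward; pixel columns grow to the right and rows downward; lengths in mm; the calibration is good to about 2 mm. A picture is of the moment at which its call begins: read the wrist's pose just before it. camera_params takes no time and is no camera call; for the wrist camera it gives the pose at the moment of the call.
- manip.sign_off(): hands the job in; it is judged then, once.
The state is a dict: "clock": time; "joints": joint angles; "qd": joint speeds; "effort": joint torques, N m; "eef_pos": TCP position; "eef_rot": TCP orientation; "wrist_force": force on the tool from outside, world axes, zero at the start; "moment": the same for the moment, N m; "finger_gap": finger opening in mm; "finger_force": force on a finger pad.
Only numpy, scipy, OpenCV 4.12 (cv2) and the standard library are available. Lean on these libraries where they do the work, as an engineer would, in place of code of your own. Each camera call takes 0.05 s, during which the arm holds its last target. There are 200 camera calls.

## Task

Take the red handle and slowly raise the brown tilt board until the bare aluminium heat sink just starts to slide, then hold the board still at that angle while it slides down to the stop bar (light grip, no straining at the handle). Do not tip further (the blue heat sink on the orange pad must stay up where it is) and do not touch either heat sink. Then let go, leaving the board standing at that angle and the other things on the bench undisturbed.

Things in the scene. Friction and masses are not known exactly. Their poses are not given: they have to be found in the camera images.
- tester: Bench slip tester, fixed; base 250 x 232 mm, 50 high; origin at the centre of its underside on the work surface, x from the handle towards the hinge, z up. It carries a brown board 240 mm long, 200 wide, 6 thick, level at the start, top face 48 mm up. The hinge line is the board's far edge: along the tester's y, 120 mm from the origin along x, 45 mm over the work surface.
- handle (a point): Middle of the red round handle bar: 12 mm thick, 122 long, parallel to the hinge line, 285 mm from it along the board, 48 mm over the work surface when level. Held by two arms 110 mm apart, 39 mm clear of the board's edge, nothing beneath. Rises in an arc about the hinge, turning in the fingers. Light plastic: grip it with about 12 N, finger forces under 40 N in all.
- deck (a joint): Tilt of the board in rad: 0 level, grows as the handle is raised (limit 0.85). The hinge is stiff: the board stays where it is left, and raising it takes about 8 to 10 N upward at the handle.
- stop (a point): On the board's top face, middle of the uphill face of the dark stop bar (16 mm high), 12 mm from the hinge line. Turns with the board: x points down the slope to the hinge, z out of the board. A heat sink against the bar has its origin about 25 mm uphill (x = -0.025); at the start both stand at x about -0.163, within 10 mm.
- bare_sink: Bare aluminium-coloured finned heat sink, 50 mm along x, 44 wide, 28 high, about 120 g, standing free on the upper part of the board; origin at the centre of its underside. It starts to slide at some board tilt between about 0.23 and 0.43 rad, different every time and not known beforehand. If it sticks again part way, a touch more tilt (0.01 rad) sends it on.
- padded_sink: The same heat sink in dark blue on an orange foot pad, beside the bare one on the board, left or right of it; origin at the centre of its underside. It grips better: it starts to slide at a tilt only about 0.05 to 0.09 rad above the bare one's.
- carton: Bystander: small open cardboard box of components, 60 x 60 x 45 mm, beside the tester; origin under its centre.
- adapter: Bystander: black power adapter, 90 x 50 x 36 mm, beside the tester; origin under its centre.
- circuit_board: Bystander: green circuit board, 100 x 70 mm, 18 high over its parts, beside the tester; origin under its centre.

How it is judged (in metres and radians):
On the way, in this order (a step that is already met when the one before it is completed fails the run):
1. the bare heat sink has left its starting place and is still on its way down while the board is held still (x of bare_sink in the frame of stop between -0.145 and -0.045 m and velocity of joint deck between -0.03 and 0.03 rad/s), for 0.15 s.
2. the bare heat sink has come to rest at the stop bar with the board still tilted (x of bare_sink in the frame of stop above -0.05 m and linear speed of bare_sink below 0.02 m/s and value of joint deck above 0.18 rad), for 0.2 s.
At the end, for the whole second after the job is handed in: The bare heat sink stands on the board at the stop bar (its centre within 50 mm of the bar), the padded one is still on the upper part (its centre more than 140 mm from the bar), and the board is left by itself at the angle of the slip (more than 0.18 rad), all at rest (all of step 2 and x of padded_sink in the frame of stop below -0.14 m and velocity of joint deck between -0.02 and 0.02 rad/s and linear speed of padded_sink below 0.02 m/s); the robot touches nothing.
It fails at once if the padded heat sink slides down the board (its centre within 140 mm of the stop bar) (x of padded_sink in the frame of stop above -0.14 m).
It fails at once if the board is moved on or let down (faster than 0.12 rad/s) once the bare heat sink has slid well clear of its starting place (x of bare_sink in the frame of stop above -0.12 m and (velocity of joint deck above 0.12 rad/s or velocity of joint deck below -0.12 rad/s)).
It fails at once if the handle is strained: more than 40 N between the fingers and the board (contact force between the fingers and tester above 40 N).
It fails at once if the robot touches a heat sink (contact force between any of the fingers, the arm and bare_sink above 0.5 N or contact force between any of the fingers, the arm and padded_sink above 0.5 N).
It fails at once if a bystander is moved by more than 15 mm (distance of any of carton, adapter, circuit_board from where it was at the start of the episode above 0.015 m).
It also fails if it takes over 67 s, if anything falls off the work surface, if the arm or the gripper's body presses on something with over 40 N, if the wrist force passes 120 N, or if a joint passes its speed limit or range.

## Working session

There is one attempt and no reset: what is moved stays moved. The work goes in short steps, Python scripts to look and compute and a shell command to move; the robot and the scene stay as the last step left them, time stands still between calls to the robot, and variables do not carry over. Pictures are saved under pics/ and viewed, at most 10 in all, crops included, and the job is handed in when it is done.

```bash
mkdir -p pics
python3 - <<'E'
from cell import manip
import cv2
for n in("scene","top"):
    im=manip.camera(n); cv2.imwrite(f"pics/{n}0.png",im[:,:,::-1]); print(n,manip.camera_params(n))
s=manip.read_state();print(s,manip.tip_reach)
E
```

```text
scene {'fovy': 56.14860557609539, 'cx': 322.57976596202735, 'cy': 198.12307101704505, 'k1': 0.004067680104644798, 'origin': array([1211.83962742,  465.15567777,  520.96879665]), 'attitude': array([-2.13796695,  0.0134554 ,  2.19299534])}
top {'fovy': 56.07716567668603, 'cx': 319.65635002985533, 'cy': 198.33528840580018, 'k1': -0.044361139333923265, 'origin': array([539.21022972,  19.42461516, 924.74212889]), 'attitude': array([-3.03095048,  0.02438062, -1.57598162])}
{'clock': 0.1, 'joints': array([-1.18061137e+00,  3.00396327e-01,  1.52148796e+00,  7.02236290e-06,
        1.32071019e+00, -6.65802703e-02]), 'qd': array([ 1.64810691e-04, -2.10031342e-03, -2.01666594e-03, -1.38799304e-03,
        8.56320641e-05, -1.67998419e-04]), 'effort': array([ 1.12373880e-04, -5.32649803e+01, -3.53286982e+01,  7.09134294e-02,
        2.35031551e-02, -6.44852798e-05]), 'eef_pos': array([ 242.50406812, -493.41588715,  218.96673193]), 'eef_rot': array([-3.14059350e+00, -7.34397078e-05,  4.56763446e-01]), 'wrist_force': array([-0.05938877, -0.56692416, -0.03944384]), 'moment': array([ 0.01320338, -0.03202164, -0.01955366]), 'finger_force': 0.0, 'finger_gap': 93.7835807177849} 14.0
```

View pics/top0.png

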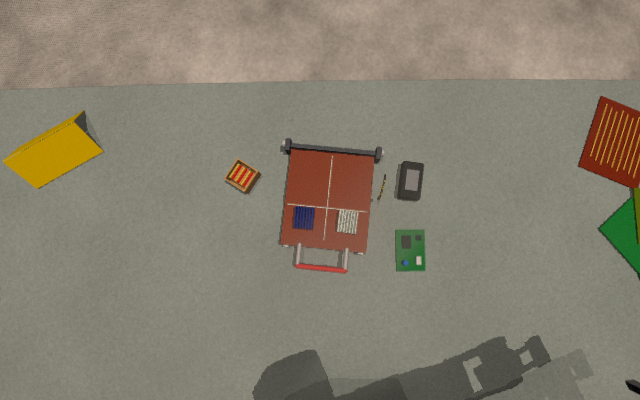

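View pics/scene0.png

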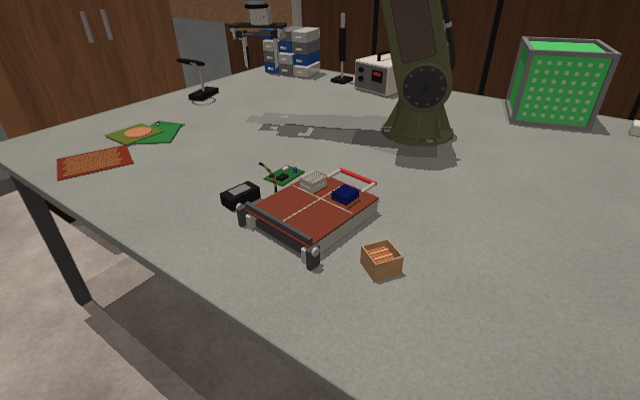

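The top view shows the red handle bar from about (297,265) to (347,270). The board is above it, with the blue sink at (304,217), the bare sink at (347,221) and the hinge bar at row ~150. The bystanders are at (243,176), (410,181) and (410,250). The scene view agrees.

```bash
cat > h.py <<'E'
import numpy as np, cv2
from scipy.spatial.transform import Rotation as R
from cell import manip
def ray(n,uv):
    p=manip.camera_params(n); f=200/np.tan(np.radians(p["fovy"]/2))
    K=np.array([[f,0,p["cx"]],[0,f,p["cy"]],[0,0,1.]])
    q=cv2.undistortPoints(np.array(uv,float).reshape(-1,1,2),K,np.array([p["k1"],0,0,0.])).reshape(-1,2)
    d=R.from_euler("xyz",p["attitude"]).apply(np.c_[q,np.ones(len(q))])
    return np.array(p["origin"]),d
def onplane(n,uv,z):
    o,d=ray(n,uv); return o+d*((z-o[2])/d[:,2])[:,None]
E
python3 - <<'E'
from h import *
im=cv2.imread("pics/top0.png"); hsv=cv2.cvtColor(im,cv2.COLOR_BGR2HSV)
H,S,V=[hsv[:,:,i].astype(int) for i in range(3)]
for u,v in((320,267),(320,268),(310,175),(347,221),(304,217)): print(hsv[v,u])
roi=np.zeros(H.shape,bool); roi[140:285,270:390]=1
red=roi&((H<6)|(H>174))&(S>180)&(V>120)
red[:257]=0
c=max(cv2.findContours(red.astype(np.uint8),0,2)[0],key=cv2.contourArea)
box=cv2.boxPoints(cv2.minAreaRect(c)); print("bar",box.round(1).tolist())
P=onplane("top",box,48); print(P.round(1)); print("centre",P.mean(0))
brown=roi&((H<10)|(H>174))&(S>100); brown[257:]=0
brown=cv2.morphologyEx(brown.astype(np.uint8),cv2.MORPH_CLOSE,np.ones((15,15)))
c=max(cv2.findContours(brown,0,2)[0],key=cv2.contourArea)
b=cv2.boxPoints(cv2.minAreaRect(c)); P=onplane("top",b,48);print("board",b.round(1).tolist(),P.round(1).tolist(),P.mean(0))
for i in range(4): d=P[(i+1)%4]-P[i]; print(np.hypot(*d[:2]),np.arctan2(d[1],d[0]))
E
```

```text
[  2 171 186]
[  2 170 189]
[  6 174 132]
[ 23  34 156]
[122  95  75]
bar [[323.0, 268.0], [323.0, 268.0], [323.0, 268.0], [323.0, 268.0]]
[[475.1  33.4  48. ]
 [475.1  33.4  48. ]
 [475.1  33.4  48. ]
 [475.1  33.4  48. ]]
centre [475.11091484  33.42673391  48.        ]
board [[279.70001220703125, 243.5], [290.0, 146.8000030517578], [375.5, 155.89999389648438], [365.20001220703125, 252.60000610351562]] [[531.8, 133.8, 48.0], [761.4, 110.6, 48.0], [737.1, -92.8, 48.0], [509.9, -64.2, 48.0]] [635.05857309  21.83018944  48.        ]
230.8443933153748 -0.100574383907053
204.87205605795734 -1.6897358838146552
229.03237493730805 3.0164887678112806
199.22890418240922 1.4607784922039269
```

Run:
```python
from h import *
im=cv2.imread("pics/top0.png"); hsv=cv2.cvtColor(im,cv2.COLOR_BGR2HSV)
H,S,V=[hsv[:,:,i].astype(int) for i in range(3)]
m=((H<6)|(H>174))&(S>130)&(V>100); m[:258]=0; m[285:]=0; m[:,:285]=0;m[:,360:]=0
c=max(cv2.findContours(m.astype(np.uint8),0,2)[0],key=cv2.contourArea)
b=cv2.boxPoints(cv2.minAreaRect(c)); P=onplane("top",b,48); print(b.tolist(),P.round(1).tolist(),P.mean(0))
v,u=np.nonzero(m); Q=onplane("top",np.c_[u,v],48)[:,:2]
w=np.linalg.svd(Q-Q.mean(0))[2][0]; print("cen",Q.mean(0),"yaw of bar",np.arctan2(*w[::-1]),len(u))
t=Q@w; print("len",np.ptp(t),"mid",(t.max()+t.min())/2-Q.mean(0)@w)
# scene check
im=cv2.imread("pics/scene0.png"); hsv=cv2.cvtColor(im,cv2.COLOR_BGR2HSV)
H,S,V=[hsv[:,:,i].astype(int) for i in range(3)]
m=((H<6)|(H>174))&(S>150)&(V>130); m[:160]=0; m[192:]=0; m[:,:330]=0;m[:,385:]=0
v,u=np.nonzero(m);Q=onplane("scene",np.c_[u,v],48)[:,:2];print("scene",Q.mean(0),Q.min(0),Q.max(0),len(u))
s=manip.read_state();print(s["eef_pos"],s["eef_rot"])
```

```text
[[294.6548156738281, 267.2794494628906], [295.1369934082031, 262.6986389160156], [346.3068542480469, 268.0849304199219], [345.8246765136719, 272.6657409667969]] [[476.9, 98.9, 48.0], [487.4, 97.8, 48.0], [474.7, -20.2, 48.0], [464.3, -19.0, 48.0]] [475.83986879  39.36623278  48.        ]
cen [475.67689619  39.44304404] yaw of bar -1.6802056250418316 228
len 118.65182350179887 mid 0.047820193198461425
scene [473.87777245  37.1026064 ] [461.93012585 -21.93026361] [485.03377039  96.26925739] 105
[ 242.50406812 -493.41588715  218.96673193] [-3.14059350e+00 -7.34397078e-05  4.56763446e-01]
```

```bash
python3 -m creep '[[0,[44.3,-37.5,0],-11.52],[-0.28,[44.3,-37.5,0],-11.52],[-0.28,[44.3,-37.5,0],-11.52],[-0.28,[44.3,-37.5,0],-11.52],[-0.28,[44.3,-37.5,0],-11.52],[-0.28,[44.3,-37.5,0],-11.52],[-0.28,[44.3,-37.5,0],-11.52],[-0.28,[44.3,-37.5,0],-11.52],[-0.28,[44.3,-37.5,0],-11.52],[-0.28,[44.3,-37.5,0],-11.52],[-0.28,[44.3,-37.5,0],-11.52],[-0.28,[44.3,-37.5,0],-11.52]]' 12
```

```text
clock: 1.3
eef_pos: [475.3, 41.3, 219.2]
eef_rot: [-3.141, -0.0, 1.464]
wrist_force: [0.9, -0.9, 0.6]
finger_gap: 33.9
finger_force: 0.0
```

```bash
python3 -m creep '[[-0.28,[0,0,0],0],[-0.28,[0,0,0],0]]'
python3 - <<'E'
from h import *
p=manip.camera_params("wrist");print(p)
im=manip.camera("wrist"); cv2.imwrite("pics/w1.png",im[:,:,::-1])
hsv=cv2.cvtColor(im,cv2.COLOR_RGB2HSV);H,S,V=[hsv[:,:,i].astype(int) for i in range(3)]
m=((H<6)|(H>174))&(S>150)&(V>140)
n,l,st,ce=cv2.connectedComponentsWithStats(m.astype(np.uint8));print(st[st[:,4]>150])
E
```

```text
clock: 1.5
eef_pos: [474.5, 38.6, 219.0]
eef_rot: [-3.141, 0.0, 1.463]
wrist_force: [0.4, -0.2, -0.9]
finger_gap: 33.9
finger_force: 0.0
{'fovy': 65.68317483753734, 'cx': 315.97517250256954, 'cy': 202.0268165696541, 'k1': 0.01302434541922394, 'origin': array([483.25545564, 119.68496549, 383.57380278]), 'attitude': array([ 2.85250064e+00,  6.17265329e-04, -1.07031353e-01])}
[[     0      0    640    400 255081]
 [   313    133     10    105    898]]
```

View pics/w1.png

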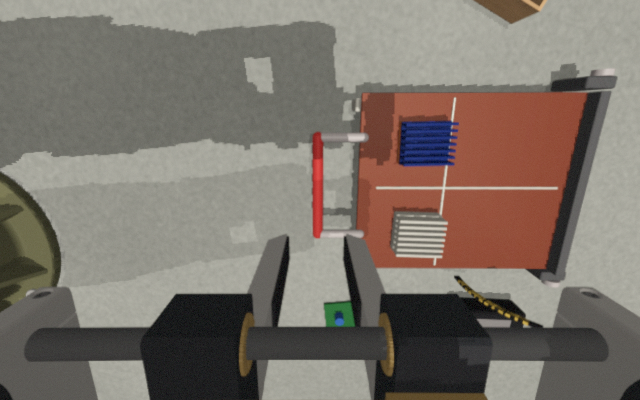

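The wrist picture shows the whole bar at column ~318, rows 133–238. It is vertical in the image and parallel to the pads, with the sinks at (428,143) and (418,235), well away. Now casting it onto z=48.

Run:
```python
from h import *
im=cv2.imread("pics/w1.png");hsv=cv2.cvtColor(im,cv2.COLOR_BGR2HSV);H,S,V=[hsv[:,:,i].astype(int) for i in range(3)]
m=((H<6)|(H>174))&(S>150)&(V>120); m[:125]=0;m[245:]=0;m[:,:300]=0;m[:,335:]=0
v,u=np.nonzero(m);Q=onplane("wrist",np.c_[u,v],48)[:,:2]
w=np.linalg.svd(Q-Q.mean(0))[2][0]; w*=np.sign(w[1]); t=Q@w; print("len",np.ptp(t),"dir",np.arctan2(w[1],w[0])-np.pi/2)
c=Q.mean(0)+w*((t.max()+t.min())/2-Q.mean(0)@w); print("mid",c)
a=manip.read_state(); T=R.from_euler("xyz",a["eef_rot"]); print(a["eef_pos"],T.inv().apply(np.r_[c,43]-a["eef_pos"]))
```

```text
len 120.01262644940583 dir -0.10989178898064722
mid [475.59027871  36.86158497]
[474.4306347   37.92054369 219.19882643] [ -0.88610791   1.38019992 176.19819086]
```

```bash
python3 -m creep '[[-0.28,[-0.1,0.1,3],0],[-0.28,[-0.1,0.1,6],0],[-0.28,[-0.1,0.1,9],0],[-0.28,[-0.1,0.1,12],0],[-0.28,[-0.1,0.1,14],0],[-0.28,[-0.1,0.1,15.5],0],[-0.28,[-0.1,0.1,16.5],0],[-0.28,[-0.1,0.1,17.2],0],[-0.28,[-0.1,0.1,17.6],0],[-0.28,[-0.1,0.1,17.6],0],[-0.28,[-0.1,0.1,17.6],0]]' 12
python3 - <<'E'
from h import *
im=manip.camera("wrist"); cv2.imwrite("pics/w2.png",im[:,:,::-1])
E
```

```text
clock: 2.65
eef_pos: [475.9, 37.2, 43.9]
eef_rot: [3.141, -0.0, 1.462]
wrist_force: [-0.0, -0.0, 0.2]
finger_gap: 33.9
finger_force: 0.0
```

View pics/w2.png

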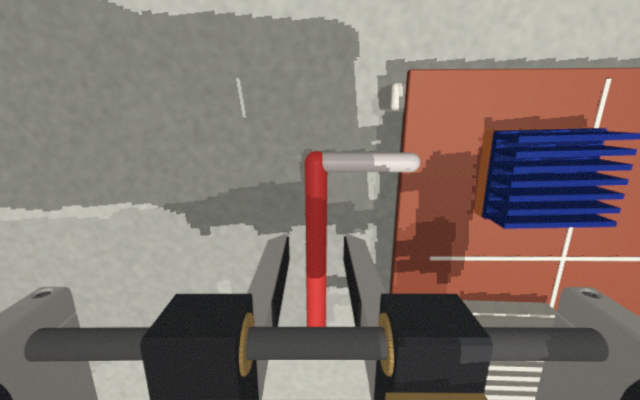

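The bar (column 316) runs centrally between the fingers at columns 285 and 348, and nothing is touching. Closing now.

```bash
python3 -m creep '[[-1,[0,0,0],0],[-1,[0,0,0],0],[-1,[0,0,0],0],[-1,[0,0,0],0],[-1,[0,0,0],0],[-1,[0,0,0],0]]' 12
python3 - <<'E'
import math
for t in [0,.05,.1,.15,.2,.22,.24,.26,.28,.3,.32,.34,.36,.38,.4,.42,.44]:
    # handle rel hinge at level: (-285,+3); towards hinge dx, up dz (cm)
    x=-285*math.cos(t)+3*math.sin(t); z=285*math.sin(t)+3*math.cos(t)
    print(t,round((x+285)/10,2),round((z-3)/10,2))
E
```

```text
clock: 3.3
eef_pos: [475.8, 37.3, 43.6]
eef_rot: [3.141, -0.0, 1.462]
wrist_force: [1.7, 0.3, 1.4]
finger_gap: 11.1
finger_force: 12.0
0 0.0 0.0
0.05 0.05 1.42
0.1 0.17 2.84
0.15 0.36 4.26
0.2 0.63 5.66
0.22 0.75 6.21
0.24 0.89 6.77
0.26 1.04 7.32
0.28 1.19 7.86
0.3 1.36 8.41
0.32 1.54 8.95
0.34 1.73 9.49
0.36 1.93 10.02
0.38 2.14 10.55
0.4 2.37 11.07
0.42 2.6 11.6
0.44 2.84 12.11
```

```bash
python3 -m creep '[[-1,[0,0,-0.2],0],[-1,[0,0.01,-0.5],0],[-1,[0,0.03,-0.9],0],[-1,[0,0.05,-1.4],0],[-1,[0,0.08,-1.9],0],[-1,[0,0.12,-2.35],0],[-1,[0,0.17,-2.84],0],[-1,[0,0.17,-2.84],0],[-1,[0,0.17,-2.84],0]]'
python3 - <<'E'
from h import *
im=manip.camera("wrist"); cv2.imwrite("pics/w3.png",im[:,:,::-1])
im=manip.camera("top"); cv2.imwrite("pics/t3.png",im[:,:,::-1])
im=manip.camera("scene"); cv2.imwrite("pics/s3.png",im[:,:,::-1])
a=cv2.resize(cv2.imread("pics/t3.png")[120:290,220:440],None,fx=2,fy=2); b=cv2.resize(cv2.imread("pics/s3.png")[100:300,220:420],None,fx=1.7,fy=1.7)
cv2.imwrite("pics/c3.png",np.hstack([a,b]))
E
```

```text
clock: 4.2
eef_pos: [477.5, 37.1, 72.0]
eef_rot: [3.141, -0.0, 1.462]
wrist_force: [2.4, 0.6, 1.7]
finger_gap: 11.5
finger_force: 12.0
```

View pics/c3.png

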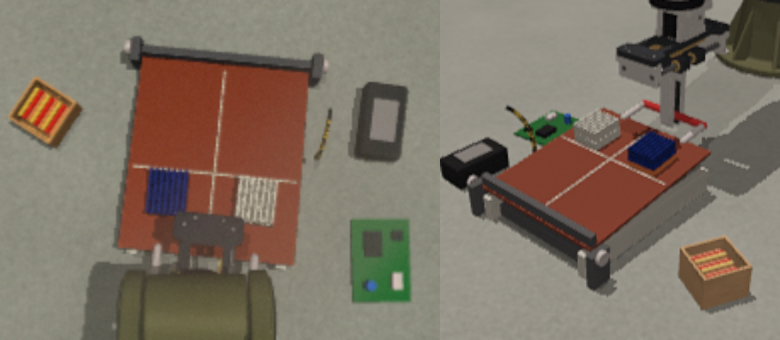

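Both crops show the board raised with the sinks still in place (blue left, bare right in top view), and the scene camera sees both without occlusion. I'll use that camera for the slip detector.

```bash
cat > det.py <<'E'
from h import *
yaw=-.1095; d=np.array([np.cos(yaw),np.sin(yaw),0]); l=np.array([-d[1],d[0],0]); ez=np.array([0,0,1.])
H0=np.array([475.6,36.9,0])+285*d+45*ez
def look(fixed_t=None,save=None):
    s=manip.read_state(); z=s["eef_pos"][2]+4.4-45
    t=fixed_t if fixed_t is not None else np.arcsin(z/285.02)-3/285
    im=manip.camera("scene"); 
    if save: cv2.imwrite(save,im[:,:,::-1])
    u=np.cos(t)*d-np.sin(t)*ez; n=np.sin(t)*d+np.cos(t)*ez
    vv,uu=np.mgrid[100:300,180:440]; o,r=ray("scene",np.c_[uu.ravel(),vv.ravel()])
    P=o+r*(((H0+17*n-o)@n)/(r@n))[:,None]-H0
    X=(P@u+12).reshape(uu.shape); Y=(P@l).reshape(uu.shape)
    hsv=cv2.cvtColor(im,cv2.COLOR_RGB2HSV)[100:300,180:440].astype(int); h,S,V=hsv[...,0],hsv[...,1],hsv[...,2]
    roi=(X>-215)&(X<0)&(abs(Y)<95)
    out=[]
    for m in (roi&(S<60)&(V>100), roi&(h>110)&(h<130)&(S>80)):
        k,L,st,ce=cv2.connectedComponentsWithStats(cv2.morphologyEx(m.astype(np.uint8),cv2.MORPH_OPEN,np.ones((5,5) if not out else (3,3))))
        if k<2: out.append(None); continue
        i=1+st[1:,4].argmax(); q=L==i; out.append((round(X[q].mean(),1),round(Y[q].mean(),1),int(q.sum())))
    print(round(s["clock"],2),"tilt",round(t,4),"bare",out[0],"pad",out[1],"z",s["eef_pos"].round(1),"F",s["wrist_force"].round(1))
if __name__=="__main__":
    look()
E
python3 det.py
```

```text
4.35 tilt 0.0997 bare (np.float64(-165.4), np.float64(-52.3), 407) pad (np.float64(-166.0), np.float64(47.4), 400) z [477.4  37.1  72. ] F [1.2 0.2 2.3]
```

```bash
python3 -m creep '[[-1,[0,0.03,-0.25],0],[-1,[0,0.07,-0.6],0],[-1,[0,0.12,-0.95],0],[-1,[0,0.18,-1.3],0],[-1,[0,0.24,-1.65],0],[-1,[0,0.3,-2.0],0],[-1,[0,0.37,-2.35],0],[-1,[0,0.44,-2.7],0],[-1,[0,0.49,-2.95],0],[-1,[0,0.52,-3.09],0],[-1,[0,0.52,-3.09],0],[-1,[0,0.52,-3.09],0]]'; python3 det.py
```

```text
clock: 5.6
eef_pos: [482.2, 36.5, 102.3]
eef_rot: [-3.141, 0.0, 1.462]
wrist_force: [3.8, 0.2, -10.6]
finger_gap: 11.8
finger_force: 12.0
5.6 tilt 0.2078 bare (np.float64(-167.1), np.float64(-53.0), 418) pad (np.float64(-164.9), np.float64(48.5), 421) z [482.2  36.5 102.3] F [  3.8   0.2 -10.6]
```

```bash
python3 -m creep '[[-1,[0,0.02,-0.09],0],[-1,[0,0.04,-0.18],0],[-1,[0,0.07,-0.28],0],[-1,[0,0.07,-0.28],0],[-1,[0,0.07,-0.28],0],[-1,[0,0.07,-0.28],0],[-1,[0,0.07,-0.28],0]]'; python3 det.py
```

```text
clock: 6.35
eef_pos: [483.0, 36.5, 105.6]
eef_rot: [-3.141, 0.0, 1.462]
wrist_force: [-2.3, 0.8, -4.5]
finger_gap: 11.5
finger_force: 12.0
6.35 tilt 0.2195 bare (np.float64(-169.1), np.float64(-53.7), 394) pad (np.float64(-164.5), np.float64(48.6), 427) z [483.   36.5 105.6] F [-2.3  0.8 -4.5]
```

```bash
python3 -m creep '[[-1,[0,0.02,-0.09],0],[-1,[0,0.04,-0.18],0],[-1,[0,0.07,-0.28],0],[-1,[0,0.07,-0.28],0],[-1,[0,0.07,-0.28],0],[-1,[0,0.07,-0.28],0],[-1,[0,0.07,-0.28],0]]'; python3 det.py
```

```text
clock: 7.1
eef_pos: [483.6, 36.4, 108.3]
eef_rot: [-3.141, 0.0, 1.462]
wrist_force: [-4.6, 0.7, -5.9]
finger_gap: 11.5
finger_force: 12.0
7.1 tilt 0.2294 bare (np.float64(-168.4), np.float64(-53.5), 407) pad (np.float64(-164.8), np.float64(48.3), 432) z [483.6  36.4 108.3] F [-4.6  0.7 -5.9]
```

Nothing has moved. I'll continue in 0.01 rad steps, one at a time.

```bash
python3 -m creep '[[-1,[0,0.02,-0.09],0],[-1,[0,0.05,-0.18],0],[-1,[0,0.07,-0.28],0],[-1,[0,0.07,-0.28],0],[-1,[0,0.07,-0.28],0],[-1,[0,0.07,-0.28],0],[-1,[0,0.07,-0.28],0]]'; python3 det.py
```

```text
clock: 7.85
eef_pos: [484.3, 36.3, 111.2]
eef_rot: [-3.141, 0.0, 1.462]
wrist_force: [-4.5, 0.6, -5.9]
finger_gap: 11.4
finger_force: 12.0
7.85 tilt 0.2397 bare (np.float64(-167.5), np.float64(-54.1), 406) pad (np.float64(-164.6), np.float64(48.2), 433) z [484.3  36.3 111.2] F [-4.5  0.6 -5.9]
```

```bash
python3 -m creep '[[-1,[0,0.02,-0.09],0],[-1,[0,0.04,-0.18],0],[-1,[0,0.06,-0.27],0],[-1,[0,0.06,-0.27],0],[-1,[0,0.06,-0.27],0],[-1,[0,0.06,-0.27],0],[-1,[0,0.06,-0.27],0]]'; python3 det.py
```

```text
clock: 8.6
eef_pos: [485.0, 36.2, 113.9]
eef_rot: [-3.141, 0.0, 1.462]
wrist_force: [-5.7, 1.5, -5.9]
finger_gap: 11.6
finger_force: 12.0
8.6 tilt 0.2496 bare (np.float64(-167.6), np.float64(-53.6), 429) pad (np.float64(-164.6), np.float64(48.9), 437) z [485.   36.2 113.9] F [-5.7  1.5 -5.9]
```

```bash
python3 -m creep '[[-1,[0,0.02,-0.09],0],[-1,[0,0.04,-0.18],0],[-1,[0,0.06,-0.28],0],[-1,[0,0.06,-0.28],0],[-1,[0,0.06,-0.28],0],[-1,[0,0.06,-0.28],0],[-1,[0,0.06,-0.28],0]]'; python3 det.py
```

```text
clock: 9.35
eef_pos: [485.8, 36.2, 116.8]
eef_rot: [-3.142, -0.0, 1.462]
wrist_force: [-6.6, 1.2, -5.9]
finger_gap: 11.4
finger_force: 12.0
9.35 tilt 0.2601 bare (np.float64(-167.4), np.float64(-53.6), 425) pad (np.float64(-164.7), np.float64(48.6), 441) z [485.8  36.2 116.8] F [-6.6  1.2 -5.9]
```

```bash
python3 -m creep '[[-1,[0,0.01,-0.09],0],[-1,[0,0.02,-0.18],0],[-1,[0,0.03,-0.28],0],[-1,[0,0.03,-0.28],0],[-1,[0,0.03,-0.28],0],[-1,[0,0.03,-0.28],0],[-1,[0,0.03,-0.28],0]]'; python3 det.py
```

```text
clock: 10.1
eef_pos: [486.5, 36.1, 119.8]
eef_rot: [3.14, -0.0, 1.462]
wrist_force: [1.5, 0.2, -5.6]
finger_gap: 11.4
finger_force: 12.0
10.1 tilt 0.271 bare (np.float64(-167.0), np.float64(-54.4), 435) pad (np.float64(-164.5), np.float64(48.1), 439) z [486.5  36.1 119.8] F [ 1.5  0.2 -5.6]
```

```bash
python3 -m creep '[[-1,[0,0.02,-0.09],0],[-1,[0,0.05,-0.18],0],[-1,[0,0.08,-0.27],0],[-1,[0,0.08,-0.27],0],[-1,[0,0.08,-0.27],0],[-1,[0,0.08,-0.27],0],[-1,[0,0.08,-0.27],0]]'; python3 det.py
```

```text
clock: 10.85
eef_pos: [487.1, 36.0, 122.2]
eef_rot: [3.141, -0.0, 1.462]
wrist_force: [5.8, 0.6, -10.1]
finger_gap: 11.8
finger_force: 12.0
10.85 tilt 0.2798 bare (np.float64(-167.5), np.float64(-54.3), 435) pad (np.float64(-164.5), np.float64(48.7), 450) z [487.1  36.  122.2] F [  5.8   0.6 -10.1]
```

```bash
python3 -m creep '[[-1,[0,0.03,-0.09],0],[-1,[0,0.06,-0.18],0],[-1,[0,0.09,-0.27],0],[-1,[0,0.09,-0.27],0],[-1,[0,0.09,-0.27],0],[-1,[0,0.09,-0.27],0],[-1,[0,0.09,-0.27],0]]'; python3 det.py
```

```text
clock: 11.6
eef_pos: [487.9, 35.9, 124.9]
eef_rot: [3.141, -0.0, 1.462]
wrist_force: [5.5, 0.7, -9.8]
finger_gap: 11.5
finger_force: 12.0
11.6 tilt 0.2896 bare (np.float64(-167.2), np.float64(-53.9), 439) pad (np.float64(-164.2), np.float64(48.9), 438) z [487.9  35.9 124.9] F [ 5.5  0.7 -9.8]
```

```bash
python3 -m creep '[[-1,[0,0.03,-0.09],0],[-1,[0,0.06,-0.18],0],[-1,[0,0.1,-0.27],0],[-1,[0,0.1,-0.27],0],[-1,[0,0.1,-0.27],0],[-1,[0,0.1,-0.27],0],[-1,[0,0.1,-0.27],0]]'; python3 det.py
```

```text
clock: 12.35
eef_pos: [488.7, 35.8, 127.5]
eef_rot: [-3.142, -0.0, 1.462]
wrist_force: [2.9, 0.1, -8.7]
finger_gap: 11.8
finger_force: 12.0
12.35 tilt 0.2994 bare (np.float64(-167.5), np.float64(-53.3), 431) pad (np.float64(-164.4), np.float64(48.6), 452) z [488.7  35.8 127.5] F [ 2.9  0.1 -8.7]
```

```bash
python3 -m creep '[[-1,[0,0.03,-0.09],0],[-1,[0,0.06,-0.18],0],[-1,[0,0.09,-0.27],0],[-1,[0,0.09,-0.27],0],[-1,[0,0.09,-0.27],0],[-1,[0,0.09,-0.27],0],[-1,[0,0.09,-0.27],0]]'; python3 det.py
```

```text
clock: 13.1
eef_pos: [489.7, 35.7, 130.4]
eef_rot: [3.142, -0.0, 1.462]
wrist_force: [2.0, 0.2, -6.1]
finger_gap: 11.4
finger_force: 12.0
13.1 tilt 0.3099 bare (np.float64(-167.2), np.float64(-54.3), 435) pad (np.float64(-164.1), np.float64(49.1), 443) z [489.7  35.7 130.4] F [ 2.   0.2 -6.1]
```

```bash
python3 -m creep '[[-1,[0,0.03,-0.09],0],[-1,[0,0.06,-0.18],0],[-1,[0,0.09,-0.27],0],[-1,[0,0.09,-0.27],0],[-1,[0,0.09,-0.27],0],[-1,[0,0.09,-0.27],0],[-1,[0,0.09,-0.27],0]]'; python3 det.py
```

```text
clock: 13.85
eef_pos: [490.5, 35.6, 133.0]
eef_rot: [-3.141, -0.0, 1.462]
wrist_force: [-0.5, 0.8, -6.5]
finger_gap: 11.7
finger_force: 12.0
13.85 tilt 0.3196 bare (np.float64(-154.3), np.float64(-53.2), 453) pad (np.float64(-164.3), np.float64(48.7), 458) z [490.5  35.6 133. ] F [-0.5  0.8 -6.5]
```

It has started to slide. Holding the board still.

```bash
for i in 1 2 3; do python3 det.py; done; python3 -m creep '[[-1,[0,0,0],0],[-1,[0,0,0],0],[-1,[0,0,0],0]]' >/dev/null; python3 det.py
```

```text
13.9 tilt 0.3196 bare (np.float64(-152.5), np.float64(-53.7), 458) pad (np.float64(-164.3), np.float64(48.8), 458) z [490.5  35.6 133. ] F [-0.7  0.7 -6.1]
13.95 tilt 0.3196 bare (np.float64(-149.8), np.float64(-53.3), 460) pad (np.float64(-164.3), np.float64(48.7), 458) z [490.5  35.6 133. ] F [-1.1  0.9 -6.4]
14.0 tilt 0.3196 bare (np.float64(-147.2), np.float64(-53.8), 451) pad (np.float64(-164.3), np.float64(48.8), 458) z [490.5  35.6 133. ] F [-1.9  0.6 -7. ]
14.35 tilt 0.3194 bare (np.float64(-120.9), np.float64(-52.0), 430) pad (np.float64(-164.4), np.float64(48.7), 458) z [490.5  35.6 133. ] F [-1.7  0.2 -6.3]
```

```bash
python3 -m creep '[[-1,[0,0,0],0],[-1,[0,0,0],0],[-1,[0,0,0],0],[-1,[0,0,0],0],[-1,[0,0,0],0],[-1,[0,0,0],0]]' >/dev/null; python3 det.py;python3 -m creep '[[-1,[0,0,0],0],[-1,[0,0,0],0],[-1,[0,0,0],0],[-1,[0,0,0],0],[-1,[0,0,0],0],[-1,[0,0,0],0]]' >/dev/null; python3 det.py
```

```text
15.0 tilt 0.3195 bare (np.float64(-42.5), np.float64(-52.8), 515) pad (np.float64(-164.3), np.float64(48.7), 458) z [490.5  35.6 133. ] F [-2.9  1.9 -3.7]
15.65 tilt 0.3194 bare (np.float64(-29.5), np.float64(-51.4), 485) pad (np.float64(-164.4), np.float64(48.7), 458) z [490.5  35.6 132.9] F [-4.3  0.6 -3.4]
```

The bare sink rests at the stop bar and the padded one hasn't moved. Opening now, then retreating straight up.

```bash
python3 -m creep '[[-0.6,[0,0,0],0],[-0.5,[0,0,0],0],[-0.4,[0,0,0],0],[-0.28,[0,0,0],0],[-0.28,[0,0,0],0],[-0.28,[0,0,0],0],[-0.28,[0,0,0],0]]'
python3 - <<'E'
import det; det.look(.3195)
im=det.manip.camera("wrist"); det.cv2.imwrite("pics/w4.png",im[:,:,::-1])
E
```

```text
clock: 16.4
eef_pos: [490.6, 35.6, 133.0]
eef_rot: [3.142, -0.0, 1.462]
wrist_force: [-0.0, 0.5, 0.3]
finger_gap: 33.8
finger_force: 0.0
16.4 tilt 0.3195 bare (np.float64(-29.5), np.float64(-51.4), 485) pad (np.float64(-164.3), np.float64(48.7), 458) z [490.6  35.6 133. ] F [-0.   0.5  0.3]
```

View pics/w4.png

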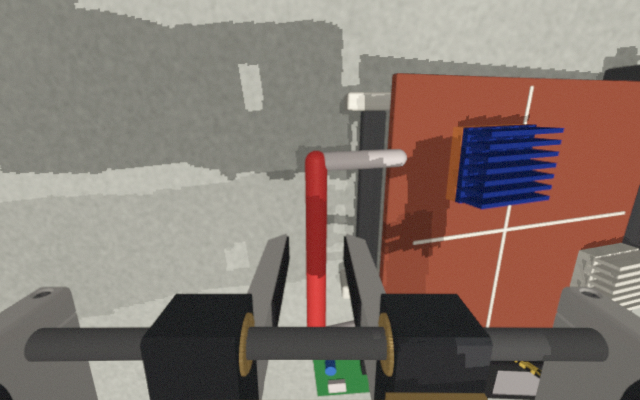

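The bar (column 316) is free, with gaps to both fingers. The blue sink at (510,165) hasn't moved and the bare one is down at the right edge. Retreating.

```bash
python3 -m creep '[[-0.28,[0,0,-0.5],0],[-0.28,[0,0,-1.5],0],[-0.28,[0,0,-3],0],[-0.28,[0,0,-5],0],[-0.28,[0,0,-7],0],[-0.28,[0,0,-9],0],[-0.28,[0,0,-11],0],[-0.28,[0,0,-12],0],[-0.28,[0,0,-12],0],[-0.28,[0,0,-12],0],[-0.28,[0,0,-12],0]]'
python3 - <<'E'
import det; det.look(.3195,"pics/s5.png"); 
a=det.cv2.imread("pics/s5.png"); det.cv2.imwrite("pics/c5.png",a[100:300,180:440])
E
```

```text
clock: 17.6
eef_pos: [490.2, 35.6, 252.0]
eef_rot: [-3.14, 0.0, 1.462]
wrist_force: [-0.3, -0.0, 0.4]
finger_gap: 34.0
finger_force: 0.0
17.6 tilt 0.3195 bare (np.float64(-30.8), np.float64(-55.3), 414) pad (np.float64(-163.9), np.float64(49.3), 449) z [490.2  35.6 252. ] F [-0.3 -0.   0.4]
```

View pics/c5.png

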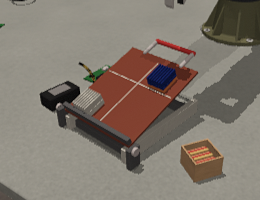

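The board stands tilted with the gripper clear of it. The bare sink is at the stop (crop 88,102) and the blue one is up at (160,75).

```bash
python3 -c "
from cell import manip
print(manip.sign_off())"
```

```text
the job is handed in; nothing more can be done
None
```

The job is handed in, and I saw no sign of a failed condition, though no verdict came back: the bare sink slid to the stop bar at about 0.32 rad, the blue sink stayed where it was, and the board is standing at that angle with the gripper clear.

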